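# Hang an S-hook in the turner's handle

## Robot

A 6-joint arm with a two-finger parallel gripper is mounted at the origin on a cart in front of the work surface, level with it; the furniture and walls round the work are solid. World frame = base frame: x ahead of the robot, y to its left, z up, the work surface at z = 0. Lengths are in m, angles in rad, forces in N, time in s.
With the tool pointing down it reaches from about 0.4 to 0.825 m from the base axis. Payload 7 kg.
Tool frame: the origin (TCP) lies midway between the tips of the shut fingers; the grasp point (between the pads) lies 19 mm behind it; z points along the fingers, y is the line along which they close (so a half turn about z gives the same grasp; the last joint's range is limited). The gripper opens to 88 mm and grips with 3 to 60 N. Pads are 19 mm wide; open, the fingers measure 130 mm over their backs; the gripper's body (78 mm by 193 mm) begins 47 mm behind the grasp point.
Start: joints at [1.458, 0.359, 0.012, 0, -1.224, -0.288], TCP at [0.263, 0.621, 0.227] pointing down, gripper open.
Joint ranges: [-3.07, 3.07], [-1.43, 2.12], [-1.02, 1.25], [-3.03, 1.67], [-3.05, -0], [-3.03, 3.03]. Speed limits (rad/s): [2.39, 2.39, 3.01, 3.14, 3.14, 3.14].

## Interface

Orientations are given as [roll, pitch, yaw] about the fixed x, y, z axes, in that order (R = Rz(yaw) Ry(pitch) Rx(roll)).
In Python, from station import telemetry, eyes, ticket, recognise, trace gives the robot as it stands. The module is installed in compiled form; this text tells all that it offers.
- The arm moves only by the tool servo_tool, never from a script. Its argument "series" is a list that holds one entry, the list of rows, each a list of 4 numbers: the shift along the tool's x, y, z in mm, then the turn about the tool's z in rad. In form: [[[x, y, z, roll], ...]]. A call has exactly 10 rows; each row shifts and turns the commanded pose from where the row before left it, along the tool's axes as they then stand; what a row does not reach is not made up. A row lasts 1/12 s, in which the tool goes at most 41.7 mm and 7.16 degrees, less where a joint would pass 70% of its speed; a pose out of reach is approached as far as the arm can. A call is refused whole if a number of a shift passes 41.7 or a number of a turn 0.125, either way. A call with a gripper value outside its range is refused whole. "claw" is the gripper's target within -1 to 1 (shut at 1, half-way at 0, fully open at -1), set as the call begins (left out, the last holds). The fingers move at their own pace and stop on an object; "grip_force" is the grip in N (left out, the last holds). Time passes only in rows, so rows that do not move let the fingers close, or fill a call up. It gives the time, the measured TCP pose, the force, the opening and the grip force at its end, in the units of the state.
- telemetry.get_state(): the state, without advancing time (a new reading comes with each control period).
- eyes.grab_frame(name): name is "scene" or "top" or "wrist"; returns the picture (420x560x3 uint8, red, green, blue); there is no depth.
- eyes.calibration(name): a dict with "mtx" (3x3 intrinsics, pixels), "k1" (the pictures are not rectified: a ray, as slopes to the right and down, at radius r is drawn at 1 + k1 r^2 times it, then the intrinsics apply), "rvec" (rotation vector, rad) and "tvec" (3), from world to camera coordinates, as OpenCV has them. Camera axes: x right, y down, z forward; pixel columns grow to the right and rows downward; lengths in m; the calibration is good to about 2 mm. A picture is of the moment at which its call begins: read the wrist's pose just before it. calibration takes no time and is no camera call; for the wrist camera it gives the pose at the moment of the call.
- ticket.job_done(): hands the job in; it is judged then, once.
Trained networks look in the newest picture that a camera, given by its name, has taken for a name from the list of things; names that differ only in an ending like _2 or _b are one class to them, and where a whole thing is asked for, a point or a joint stands for the part that bears it (a point fixed in the world has none). Each returns a list of dicts, best first, with "conf" (0 to 1); they miss things now and then, are a little off and sometimes report something else, mostly with a low value. They report only what shows in the picture. A call takes as long as a camera call.
- recognise(camera, name): "position" ([x, y, z] in m, in world coordinates, good to about 4 mm: the middle of the surface that is visible of it).
- trace(camera, name): "mask" (420x560 bool, what is visible of it).
The state is a dict: "t": time; "q": joint angles; "qd": joint speeds; "joint_efforts": joint torques, N m; "eef_pos": TCP position; "ee_rot": TCP orientation; "force": force on the tool from outside, world axes, zero at the start; "moment": the same for the moment, N m; "width": finger opening in m; "gripper_force": force on a finger pad.
Only numpy, scipy, OpenCV 4.12 (cv2) and the standard library are available. Lean on these libraries where they do the work, as an engineer would, in place of code of your own. Each camera call takes 0.05 s, during which the arm holds its last target. There are 200 camera calls.

## Task

Take the steel S-hook out of its wooden block and hang it in the hole at the end of the slotted turner's handle (the flat utensil with the square-ended blade, not the round skimmer), so that it dangles there by itself for hanging the turner up later. Leave turner and skimmer lying across the pot where they are.

Things in the scene. Friction and masses are not known exactly. Their poses are not given: they have to be found in the camera images.
- hook_top (a point): Middle of the S-hook's straight top bar, on its centre line; pinch here across the bar. Loose, steel, 8 mm round bar, 0.08 kg, flat in its x-z plane, z up. Top bar along x. At x=+19 mm the free leg hangs down, ending 56 mm below this point: it goes through the hole. At x=-19 mm the shank runs down 96 mm to a bottom bar that goes on to x=-57 mm and ends in a short leg turned up.
- block: Fixed wooden block, 56 mm high, 60 wide in y, from x=-45 to +75 mm; origin on its underside, below the middle of a slot (along x, 50 long, 10 wide, 40 deep, open above). The S-hook stands upright with its lower bend in the slot, top bar 112 mm above the worktop, free leg at +x (away from the robot, turned up to 0.5 rad), its end on the block's top. Lift straight up 45 mm or more to free it.
- turner_hole (a point): Centre, mid thickness, of the hole in the turner's handle: 34 mm long in x, 26 wide in y, 8 mm rim round it; x points along the handle to the blade (away from the robot), z up. Loose flat steel, 4 mm thick, 0.44 kg, blade 76 mm wide, square-ended, slotted. Lies level across a fixed pot (210 mm across, 120 high), this end jutting 100 mm out towards the robot, 122 mm up, free air below.
- skimmer_hole (a point): Centre of the hole in the handle of the other utensil, a skimmer with a round dotted disc 84 mm across; handle, hole and axes just like the turner's. It lies across the same pot beside the turner, on either side of it, holes about 100 mm apart. To be left alone.

How it is judged:
By the outcome, as a careful person would: the job done as asked, in the order asked, and still so for the second after the job is handed in, with the robot touching nothing.
It also fails if it takes over 38 s, if anything falls off the work surface, if the arm or the gripper's body presses on something with over 40 N, if the wrist force passes 120 N, or if a joint passes its speed limit or range.

## Working session

There is one attempt and no reset: what is moved stays moved. The work goes in short steps, Python scripts to look and compute and a tool call to move; the robot and the scene stay as the last step left them, time stands still between calls to the robot, and variables do not carry over. Pictures are saved under pics/ and viewed, at most 10 in all, crops included, and the job is handed in when it is done.

Besides the shell and the picture viewer there is one more tool, called as name([rows], argument=value, ...), one row to a line, values as JSON. servo_tool: Moves the arm, as the interface text tells. Its arguments: {"type":"object","properties":{"series":{"type":"array"},"claw":{"type":"number"},"grip_force":{"type":"number"}},"required":["series"]}

```bash
mkdir -p pics; cat > h.py <<'E'
import numpy as np, cv2
from station import telemetry, eyes, ticket, recognise, trace
def grab(n,f):
    im=eyes.grab_frame(n); cv2.imwrite('pics/'+f,im[:,:,::-1]); return im
def ray(c,px):
    K=np.array(c['mtx']);d=np.array([c['k1'],0,0,0,0.])
    # k1 radial model as OpenCV
    p=cv2.undistortPoints(np.array([[px]],float),K,d)[0,0]
    R=cv2.Rodrigues(np.array(c['rvec'],float))[0];t=np.array(c['tvec'],float).ravel()
    return -R.T@t, R.T@np.array([p[0],p[1],1])
def onz(c,px,z):
    o,d=ray(c,px); return o+d*(z-o[2])/d[2]
def proj(c,P):
    return cv2.projectPoints(np.array(P,float).reshape(-1,1,3),np.array(c['rvec'],float),np.array(c['tvec'],float),np.array(c['mtx'],float),np.array([c['k1'],0,0,0,0.]))[0].reshape(-1,2)
E
python3 - <<'E'
from h import *
s=telemetry.get_state();print(s['t'],s['eef_pos'],s['ee_rot'],s['width'])
a=grab('scene','s0.png')
for n in ['hook_top','turner_hole','skimmer_hole','block']:print(n,[(np.round(r['position'],3).tolist(),round(r['conf'],2)) for r in recognise('scene',n)[:3]])
b=grab('top','t0.png')
for n in ['hook_top','turner_hole','skimmer_hole','block']:print(n,[(np.round(r['position'],3).tolist(),round(r['conf'],2)) for r in recognise('top',n)[:3]])
cv2.imwrite('pics/st0.png',cv2.resize(np.hstack([a,b])[:,:,::-1],(800,300)))
print(telemetry.get_state()['t'])
E
```

```text
0.0 [0.26318974 0.62103221 0.22560395] [ 3.13990011e+00 -1.60921656e-04 -4.00928014e-01] 0.08782640152269398
hook_top [([0.489, -0.321, 0.106], 0.74)]
turner_hole [([0.717, 0.063, 0.125], 0.91)]
skimmer_hole [([0.71, 0.162, 0.122], 0.87)]
block [([0.466, -0.326, 0.057], 0.62)]
hook_top [([0.49, -0.31, 0.109], 0.57)]
turner_hole [([0.726, 0.066, 0.12], 0.79)]
skimmer_hole [([0.735, 0.16, 0.124], 0.96)]
block [([0.475, -0.306, 0.053], 0.88)]
0.5
```

View pics/t0.png

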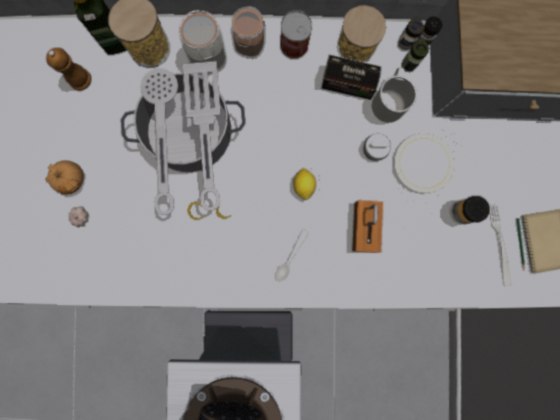

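View pics/s0.png

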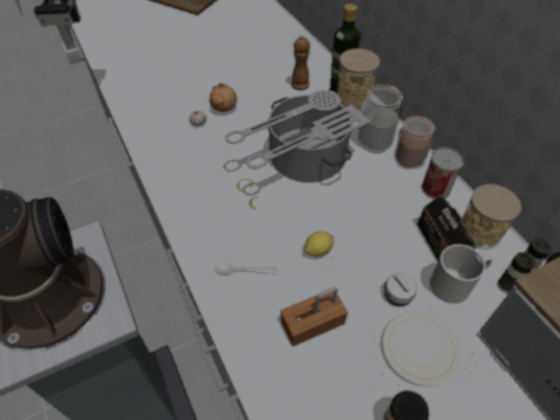

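Top view: turner hole at about (208,200), skimmer hole at (164,207), and the block with the hook at (369,226), almost aligned with world x. The scene view confirms this, with the square blade on the utensil nearer the block. I'll move towards the hook and refine from the wrist camera.

servo_tool([
  [[0, 0, 0, -0.1], [0, 0, 0, -0.1], [0, 0, 0, -0.1], [0, 0, 0, -0.1], [24, 32, 0, 0], [24, 32, 0, 0], [24, 32, 0, 0], [24, 32, 0, 0], [24, 32, 0, 0], [24, 32, 0, 0]],
], claw=-1, grip_force=40)

```text
t: 1.33
eef_pos: [0.408, 0.4278, 0.2269]
ee_rot: [-3.141, -0.0, -0.0]
force: [1.1, 0.2, 0.2]
width: 0.0878
gripper_force: 0.0
```

servo_tool([
  [[4, 41, 0, 0], [4, 41, 0, 0], [4, 41, 0, 0], [4, 41, 0, 0], [4, 41, 0, 0], [4, 41, 0, 0], [4, 41, 0, 0], [4, 41, 0, 0], [4, 41, 0, 0], [4, 41, 0, 0]],
])

```text
t: 2.17
eef_pos: [0.4466, 0.0175, 0.2272]
ee_rot: [-3.141, -0.001, -0.0]
force: [1.4, -0.4, 0.2]
width: 0.0878
gripper_force: 0.0
```

servo_tool([
  [[3, 40, 0, 0], [3, 40, 0, 0], [3, 40, 0, 0], [3, 40, 0, 0], [3, 40, 0, 0], [3, 40, 0, 0], [3, 40, 0, 0], [3, 30, 0, 0], [0, 0, 0, 0], [0, 0, 0, 0]],
])

```text
t: 3.0
eef_pos: [0.4702, -0.2922, 0.226]
ee_rot: [-3.141, 0.001, -0.004]
force: [0.4, -0.4, -0.5]
width: 0.0876
gripper_force: 0.0
```

```bash
python3 - <<'E'
from h import *
s=telemetry.get_state();print(s['t'],s['eef_pos'],s['ee_rot'],s['q'])
a=grab('wrist','w0.png');c=eyes.calibration('wrist')
print('cam',ray(c,(280,210)))
for n in ['hook_top','block']:
    print(n,[(np.round(r['position'],3).tolist(),round(r['conf'],2)) for r in recognise('wrist',n)[:3]])
m=[r for r in trace('wrist','hook_top')]
if m:
    k=m[0]['mask'];ys,xs=np.nonzero(k);print(m[0]['conf'],xs.min(),xs.max(),ys.min(),ys.max());np.save('m.npy',k)
E
```

```text
3.0 [ 0.47016879 -0.29224281  0.22598798] [-3.14137838e+00  9.81212632e-04 -4.11532130e-03] [-2.02341940e-01  1.60591133e-01 -2.58439106e-01 -1.84369914e-05
 -1.15277028e+00  1.76903033e+00]
cam (array([ 0.54799552, -0.2907911 ,  0.38593158]), array([-0.28715915,  0.01383409, -0.95786628]))
hook_top [([0.494, -0.315, 0.113], 0.7)]
block [([0.478, -0.312, 0.056], 0.67)]
0.81 301 320 133 216
```

View pics/w0.png

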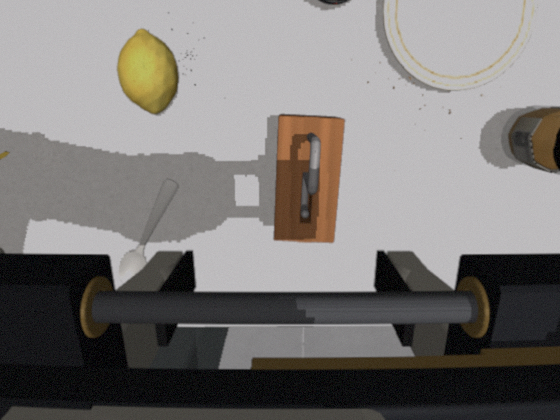

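The wrist picture shows the block with corners at about (281,116), (343,118), (334,242) and (274,240). The top bar runs from (316,137) to (313,191), and the tail sits in the slot at (305,212).

```bash
python3 - <<'E'
from h import *
c=eyes.calibration('wrist')
B=np.array([onz(c,p,.056) for p in [(281,116),(343,118),(334,242),(274,240)]]);print(B.round(3))
f=(B[0]+B[1])/2;n=(B[2]+B[3])/2;d=f-n;yaw=np.arctan2(d[1],d[0]);print('block yaw',yaw,'len',np.hypot(*d[:2]),'orig',n+d*45/120)
P=[onz(c,p,.112) for p in [(316,137),(313,191)]];d=P[0]-P[1];print(P,np.arctan2(d[1],d[0]),np.hypot(*d[:2]),'mid',(P[0]+P[1])/2)
k=cv2.cvtColor(cv2.imread('pics/w0.png')[100:260,240:380],cv2.COLOR_BGR2RGB)
cv2.imwrite('pics/w0c.png',cv2.resize(k,None,fx=3.5,fy=3.5,interpolation=cv2.INTER_CUBIC)[:,:,::-1])
E
```

```text
[[ 0.538 -0.286  0.056]
 [ 0.536 -0.342  0.056]
 [ 0.416 -0.338  0.056]
 [ 0.419 -0.279  0.056]]
block yaw -0.0457701344916552 len 0.11938317966014167 orig [ 0.46219442 -0.31048646  0.056     ]
[array([ 0.52390556, -0.3129829 ,  0.112     ]), array([ 0.48187931, -0.31159459,  0.112     ])] -0.0330223498620021 0.042049167992900933 mid [ 0.50289244 -0.31228874  0.112     ]
```

View pics/w0c.png

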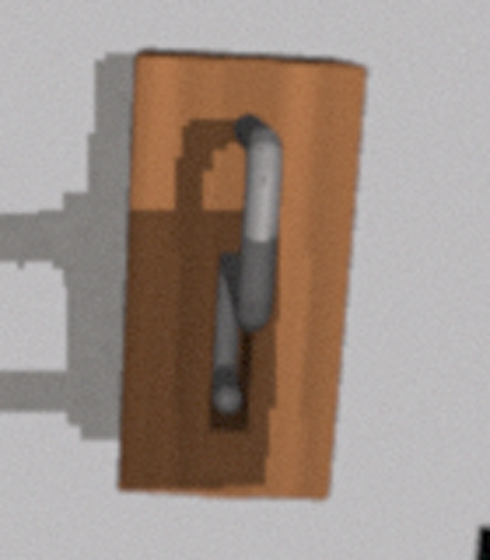

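servo_tool([
  [[15, 10, 0, 0.02], [15, 10, 0, 0.02], [0, 0, 25, 0], [0, 0, 30, 0], [0, 0, 30, 0], [0, 0, 20, 0], [0, 0, 11, 0], [0, 0, 5, 0], [0, 0, 0, 0], [0, 0, 0, 0]],
])

```text
t: 4.03
eef_pos: [0.5013, -0.3109, 0.1068]
ee_rot: [3.141, -0.002, -0.04]
force: [-0.5, 1.1, 0.0]
width: 0.0879
gripper_force: 0.0
```

servo_tool([
  [[0, 0, 0, 0], [0, 0, 0, 0], [0, 0, 0, 0], [0, 0, 0, 0], [0, 0, 0, 0], [0, 0, 0, 0], [0, 0, 0, 0], [0, 0, 0, 0], [0, 0, 0, 0], [0, 0, 0, 0]],
], claw=1, grip_force=40)

```text
t: 4.87
eef_pos: [0.5003, -0.311, 0.1055]
ee_rot: [-3.142, 0.0, -0.041]
force: [0.1, -0.6, -0.7]
width: 0.0268
gripper_force: 0.0
```

```bash
python3 - <<'E'
from h import *
s=telemetry.get_state();print(s['t'],s['eef_pos'],s['ee_rot'],s['width'],s['force'],s['gripper_force'])
a=grab('wrist','w1.png');b=grab('scene','s1.png')
c=eyes.calibration('scene');u=proj(c,[.5,-.31,.1])[0].astype(int)
x0=min(max(u[0]-70,0),420);y0=min(max(u[1]-70,0),280)
k=cv2.resize(b[y0:y0+140,x0:x0+140],(400,400),interpolation=3)
cv2.imwrite('pics/j1.png',np.hstack([cv2.resize(a,(400,400)),k])[:,:,::-1])
# refine the holes meanwhile from the first top picture
E
```

```text
4.8667 [ 0.50033959 -0.3110295   0.1054921 ] [-3.14156894e+00  1.61428080e-04 -4.08685629e-02] 0.026762974981391702 [ 0.14075088 -0.64089299 -0.73766258] 0.0
```

View pics/j1.png

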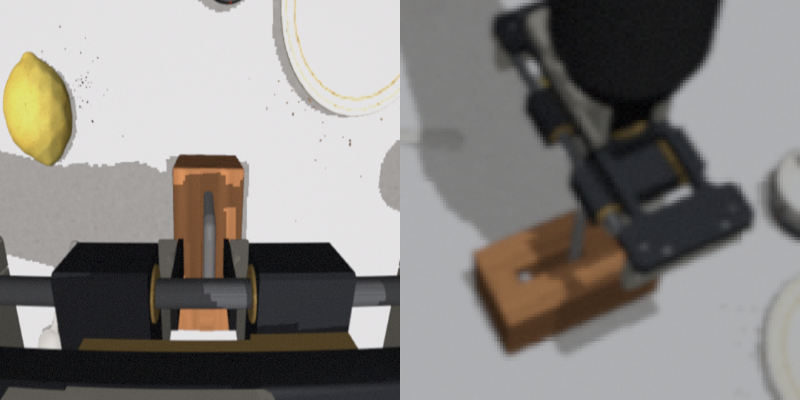

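The picture shows the bar centred between the fingers, which are still closing (27 mm open). I'll let them finish.

servo_tool([
  [[0, 0, 0, 0], [0, 0, 0, 0], [0, 0, 0, 0], [0, 0, 0, 0], [0, 0, 0, 0], [0, 0, 0, 0], [0, 0, 0, 0], [0, 0, 0, 0], [0, 0, -2, 0], [0, 0, -4, 0]],
])

```text
t: 5.8
eef_pos: [0.5, -0.3108, 0.1112]
ee_rot: [-3.141, 0.001, -0.041]
force: [-0.2, -0.3, -0.1]
width: 0.0066
gripper_force: 40.0
```

servo_tool([
  [[0, 0, -5, 0], [0, 0, -8, 0], [0, 0, -12, 0], [0, 0, -15, 0], [0, 0, -15, 0], [0, 0, -15, 0], [0, 0, -15, 0], [0, 0, -12, 0], [0, 0, -3, 0], [0, 0, 0, 0]],
])

```text
t: 6.63
eef_pos: [0.501, -0.3112, 0.2131]
ee_rot: [3.141, -0.003, -0.041]
force: [0.7, 0.2, -1.1]
width: 0.0066
gripper_force: 40.0
```

```bash
python3 - <<'E'
from h import *
s=telemetry.get_state();print(s['t'],s['eef_pos'],s['ee_rot'],s['width'],s['force'],s['gripper_force'])
a=grab('wrist','w2.png');print([(np.round(r['position'],3).tolist(),round(r['conf'],2)) for r in recognise('wrist','hook_top')[:2]])
b=grab('scene','s2.png');print([(np.round(r['position'],3).tolist(),round(r['conf'],2)) for r in recognise('scene','hook_top')[:2]])
c=eyes.calibration('scene');u=proj(c,[.5,-.31,.15])[0].astype(int)
x0=min(max(u[0]-70,0),420);y0=min(max(u[1]-70,0),280)
k=cv2.resize(b[y0:y0+140,x0:x0+140],(400,400),interpolation=3)
t=cv2.imread('pics/t0.png')[:,:,::-1][60:230,130:250]
cv2.imwrite('pics/j2.png',np.hstack([a[100:,100:460][:,:][:300].repeat(1,0) if 0 else cv2.resize(a[60:360,130:430],(400,400)),k])[:,:,::-1])
cv2.imwrite('pics/tc.png',cv2.resize(t,None,fx=3.5,fy=3.5,interpolation=3)[:,:,::-1])
E
```

```text
6.6333 [ 0.50099486 -0.31118088  0.21314708] [ 3.14099185e+00 -2.69404500e-03 -4.07299893e-02] 0.00659085513124898 [ 0.66218482  0.23797532 -1.08388281] 39.996854066848755
[([0.52, -0.311, 0.22], 0.87)]
[([0.478, -0.318, 0.155], 0.76)]
```

View pics/j2.png

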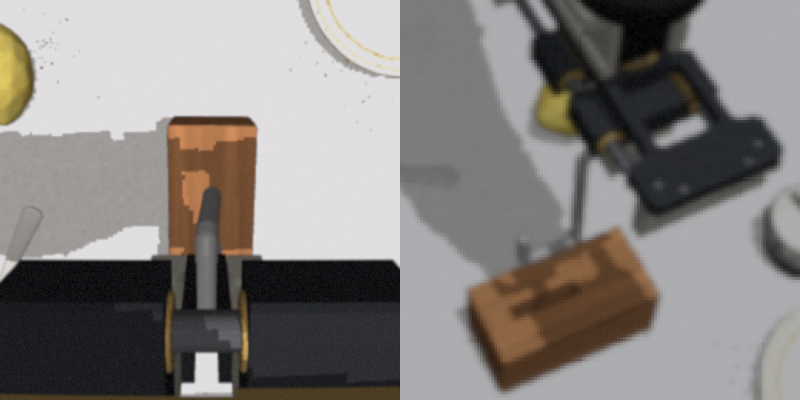

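View pics/tc.png

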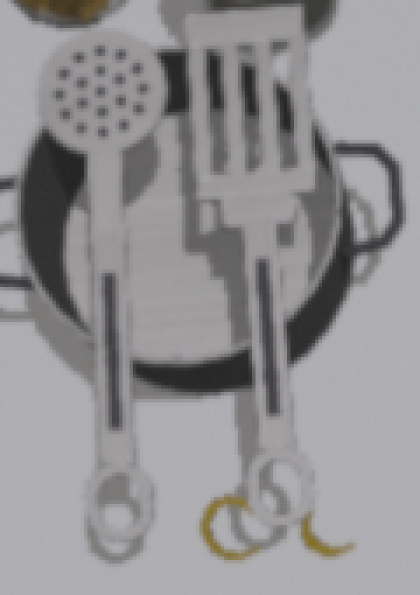

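The hook is lifted clear of the block and upright. In the wrist crop its far corner is at (207,230) and the leg end at (211,190). In the top crop the turner's hole is centred at (281,487), and its handle runs up through the dark inlay from (273,412) to (262,262).

```bash
python3 - <<'E'
from h import *
s=telemetry.get_state();T=np.array(s['eef_pos'])
c=eyes.calibration('wrist')
z=T[2]+.0065
print('tcp',T,'pred px corner,legend',proj(c,[[T[0]+.019,T[1]-.001,z],[T[0]+.019,T[1]-.001,z-.056],[T[0],T[1],z]]).round(0).tolist())
print('seen corner',onz(c,(285,232),z+.003),'leg end',onz(c,(288,202),z-.056))
ct=eyes.calibration('top');g=lambda p,z=.122:onz(ct,(130+p[0]/3.5,60+p[1]/3.5),z)
h=g((281,487));a=g((273,412));b=g((262,262));n=g((258,200))
print('hole',h,'yaws',[np.arctan2((q-h)[1],(q-h)[0]).round(3) for q in (a,b,n)],np.arctan2((b-a)[1],(b-a)[0]))
print('skim',g((121,502)))
E
```

```text
tcp [ 0.49991023 -0.31078113  0.21064821] pred px corner,legend [[287.0, 237.0], [286.0, 204.0], [286.0, 274.0]]
seen corner [ 0.52236482 -0.31123433  0.22014821] leg end [ 0.51986679 -0.31300393  0.16114821]
hole [0.52570705 0.04676766 0.122     ] yaws [np.float64(0.128), np.float64(0.108), np.float64(0.104)] 0.09738405509898287
skim [0.51529047 0.14597322 0.122     ]
```

servo_tool([
  [[0, 0, -5, -0.073], [0, 0, -5, -0.073], [1, -20, 0, 0], [1, -38, 0, 0], [1, -40, 0, 0], [1, -40, 0, 0], [1, -40, 0, 0], [1, -40, 0, 0], [1, -40, 0, 0], [1, -30, 0, 0]],
])

```text
t: 7.67
eef_pos: [0.4772, -0.0215, 0.2211]
ee_rot: [-3.141, 0.001, 0.106]
force: [-0.7, 0.2, -1.0]
width: 0.0066
gripper_force: 40.0
```

servo_tool([
  [[0, -24, 0, 0], [0, 0, 0, 0], [0, 0, 0, 0], [0, 0, 0, 0], [0, 0, 0, 0], [0, 0, 0, 0], [0, 0, 0, 0], [0, 0, 0, 0], [0, 0, 0, 0], [0, 0, 0, 0]],
])

```text
t: 8.5
eef_pos: [0.4756, -0.0002, 0.2215]
ee_rot: [3.142, 0.0, 0.105]
force: [-0.3, -0.5, -1.0]
width: 0.0062
gripper_force: 40.0
```

```bash
python3 - <<'E'
from h import *
s=telemetry.get_state();print(s['t'],s['eef_pos'],s['ee_rot'],s['width'],s['force'])
a=grab('wrist','w3.png')
cv2.imwrite('pics/w3c.png',cv2.resize(a[60:340,60:360],(640,597),interpolation=3)[:,:,::-1])
E
```

```text
8.5 [ 4.75616458e-01 -2.02027249e-04  2.21533119e-01] [3.14155450e+00 6.50515301e-05 1.04617623e-01] 0.0062150747154755505 [-0.25912171 -0.46424295 -1.00822519]
```

View pics/w3c.png

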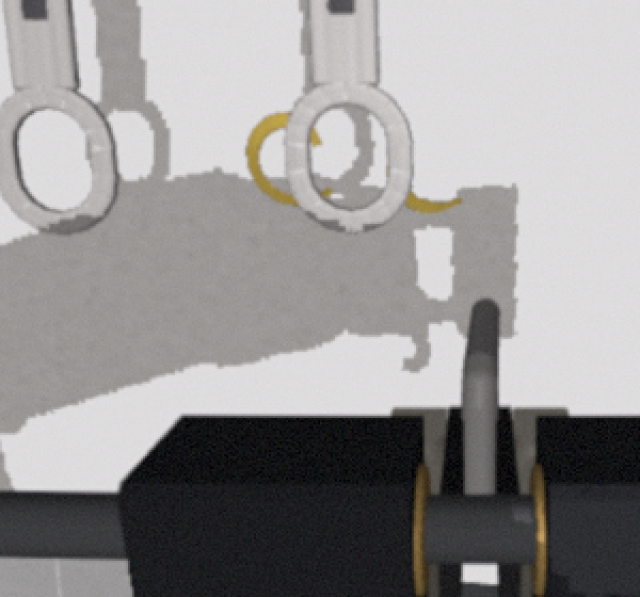

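The wrist crop shows the turner hole centred at about (349,155), with the inlay above it at (342,5). The hook's far corner is at (482,365) and the leg end at (485,303), so it hasn't moved in the grip.

```bash
python3 - <<'E'
from h import *
s=telemetry.get_state();T=np.array(s['eef_pos']);yaw=s['ee_rot'][2]
c=eyes.calibration('wrist');g=lambda p,z:onz(c,(60+p[0]/2.1333,60+p[1]/2.1333),z)
h=g((349,155),.123);i=g((342,5),.124);l=g((485,303),T[2]+.0065-.056)
print('hole',h,'handle yaw',np.arctan2((i-h)[1],(i-h)[0]),'leg end',l,'tcp',T)
e=np.array([np.cos(yaw),np.sin(yaw)]);f=np.array([np.sin(yaw),-np.cos(yaw)])
lt=l[:2]-T[:2];print('leg in tool',lt@e*1e3,lt@f*1e3)
d=h[:2]-T[:2];print('hole in tool mm',d@e*1e3,d@f*1e3, [x.round(4) for x in (g((308,155),.124),g((390,155),.124),g((349,103),.124),g((349,209),.124))])
E
```

```text
hole [0.52857442 0.04953817 0.123     ] handle yaw 0.10502699969612674 leg end [0.49579268 0.00087462 0.17204188] tcp [ 4.75624189e-01 -8.48516410e-05  2.21541875e-01]
leg in tool 20.15820272697105 1.1556681110724016
hole in tool mm 57.850884027538235 -43.81148151650057 [array([0.5273, 0.063 , 0.124 ]), array([0.53  , 0.0358, 0.124 ]), array([0.5454, 0.0504, 0.124 ]), array([0.5107, 0.0483, 0.124 ])]
```

servo_tool([
  [[0, -15, 0, 0], [0, -15, 0, 0], [0, -15, 0, 0], [12, 0, 0, 0], [14, 0, 0, 0], [10, 0, 0, 0], [0, 0, 20, 0], [0, 0, 15, 0], [0, 0, 0, 0], [0, 0, 0, 0]],
])

```text
t: 9.38
eef_pos: [0.5065, 0.0481, 0.1861]
ee_rot: [3.141, 0.002, 0.105]
force: [-0.0, 0.7, -0.5]
width: 0.0066
gripper_force: 40.0
```

```bash
python3 - <<'E'
from h import *
s=telemetry.get_state();print(s['t'],s['eef_pos'],s['ee_rot'],s['width'],s['force'])
a=grab('wrist','w4.png');b=grab('scene','s4.png')
c=eyes.calibration('scene');u=proj(c,[.52,.05,.14])[0].astype(int)
x0=min(max(u[0]-60,0),440);y0=min(max(u[1]-60,0),300)
k=cv2.resize(b[y0:y0+120,x0:x0+120],(400,400),interpolation=3)
cv2.imwrite('pics/j4.png',np.hstack([cv2.resize(a[110:310,190:390],(400,400),interpolation=3),k])[:,:,::-1])
E
```

```text
9.3833 [0.50653948 0.04809995 0.18607338] [3.14060314e+00 1.93487496e-03 1.04857360e-01] 0.006613160599844504 [-0.00609363  0.74237517 -0.47091085]
```

View pics/j4.png

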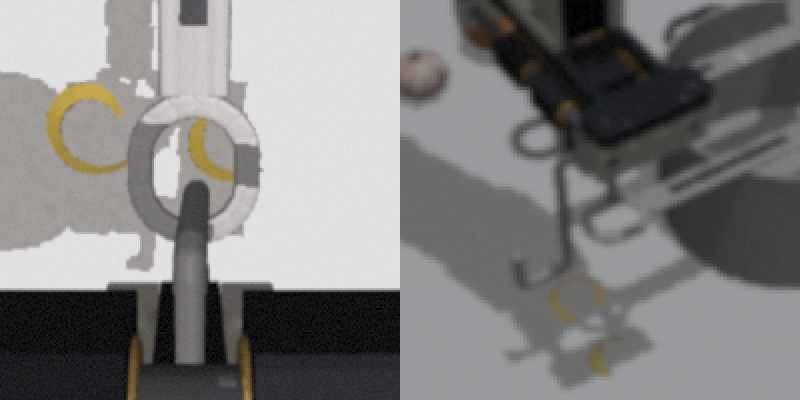

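The leg end at (198,188) is centred sideways in the turner's hole, whose centre is at (194,170). The scene view shows the shank and lower bend clear of the handle end.

```bash
python3 - <<'E'
from h import *
s=telemetry.get_state();T=np.array(s['eef_pos']);yaw=s['ee_rot'][2];c=eyes.calibration('wrist')
e=np.array([np.cos(yaw),np.sin(yaw)]);f=np.array([np.sin(yaw),-np.cos(yaw)])
for p,z in [((194,170),.123),((198,187),T[2]+.0065-.056)]:
    d=onz(c,(190+p[0]/2,110+p[1]/2),z)[:2]-T[:2];print((d@e*1e3).round(1),(d@f*1e3).round(1))
E
```

```text
20.8 1.0
19.3 2.1
```

servo_tool([
  [[0, -1, 12, 0], [0, 0, 12, 0], [0, 0, 10, 0], [0, 0, 8, 0], [0, 0, 6, 0], [0, 0, 4, 0], [0, 0, 3, 0], [0, 0, 0, 0], [0, 0, 0, 0], [0, 0, 0, 0]],
])

```text
t: 10.32
eef_pos: [0.5069, 0.0497, 0.1319]
ee_rot: [-3.141, -0.001, 0.105]
force: [0.2, -0.1, -1.1]
width: 0.0064
gripper_force: 40.0
```

servo_tool([
  [[0, 0, 2, 0], [0, 0, 2, 0], [0, 0, 0, 0], [0, 0, 0, 0], [0, 0, 0, 0], [0, 0, 0, 0], [0, 0, 0, 0], [0, 0, 0, 0], [0, 0, 0, 0], [0, 0, 0, 0]],
])

```text
t: 11.15
eef_pos: [0.5066, 0.0496, 0.1276]
ee_rot: [3.142, -0.0, 0.105]
force: [1.0, -0.0, -0.5]
width: 0.0064
gripper_force: 40.0
```

servo_tool([
  [[0, 0, 0, 0], [0, 0, 0, 0], [0, 0, 0, 0], [0, 0, 0, 0], [0, 0, 0, 0], [0, 0, 0, 0], [0, 0, 0, 0], [0, 0, 0, 0], [0, 0, 0, 0], [0, 0, 0, 0]],
], claw=0)

```text
t: 11.98
eef_pos: [0.5066, 0.0496, 0.1276]
ee_rot: [3.142, 0.0, 0.105]
force: [1.0, 0.4, -0.2]
width: 0.0438
gripper_force: 0.0
```

servo_tool([
  [[0, 0, -3, 0], [0, 0, -5, 0], [0, 0, -10, 0], [0, 0, -20, 0], [0, 0, -25, 0], [0, 0, -25, 0], [0, 0, -25, 0], [0, 0, -10, 0], [0, 0, 0, 0], [0, 0, 0, 0]],
])

```text
t: 12.82
eef_pos: [0.5066, 0.0498, 0.2514]
ee_rot: [-3.141, -0.002, 0.105]
force: [-0.3, 0.3, 0.4]
width: 0.0441
gripper_force: 0.0
```

```bash
python3 - <<'E'
from h import *
s=telemetry.get_state();print(s['t'],s['eef_pos'],s['width'],s['force'])
a=grab('wrist','w5.png');b=grab('scene','s5.png')
print([(np.round(r['position'],3).tolist(),round(r['conf'],2)) for r in recognise('scene','hook_top')[:2]])
c=eyes.calibration('scene');u=proj(c,[.52,.05,.14])[0].astype(int)
x0=min(max(u[0]-60,0),440);y0=min(max(u[1]-60,0),300)
k=cv2.resize(b[y0:y0+120,x0:x0+120],(400,400),interpolation=3)
cv2.imwrite('pics/j5.png',np.hstack([cv2.resize(a[60:310,165:415],(400,400),interpolation=3),k])[:,:,::-1])
E
```

```text
12.8167 [0.506635   0.04977399 0.25135911] 0.044092752035449184 [-0.33052201  0.32846814  0.41543737]
[([0.492, 0.038, 0.09], 0.65)]
```

View pics/j5.png

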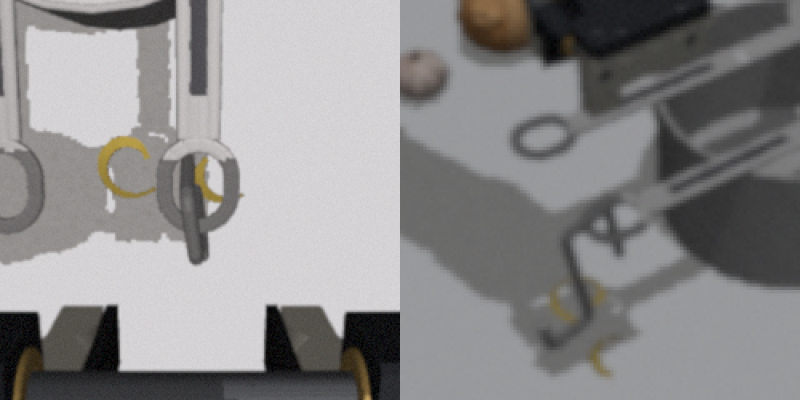

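The hook hangs over the turner's rim: its leg passes through the hole (wrist crop (188,165)), and the shank hangs on the robot's side. I'll let any swing die out, check it's at rest, and hand in.

servo_tool([
  [[0, 0, 0, 0], [0, 0, 0, 0], [0, 0, 0, 0], [0, 0, 0, 0], [0, 0, 0, 0], [0, 0, 0, 0], [0, 0, 0, 0], [0, 0, 0, 0], [0, 0, 0, 0], [0, 0, 0, 0]],
])

```text
t: 13.8
eef_pos: [0.5066, 0.0496, 0.2506]
ee_rot: [-3.142, -0.0, 0.105]
force: [0.9, -0.1, 0.2]
width: 0.0437
gripper_force: 0.0
```

servo_tool([
  [[0, 0, 0, 0], [0, 0, 0, 0], [0, 0, 0, 0], [0, 0, 0, 0], [0, 0, 0, 0], [0, 0, 0, 0], [0, 0, 0, 0], [0, 0, 0, 0], [0, 0, 0, 0], [0, 0, 0, 0]],
])

```text
t: 14.63
eef_pos: [0.5066, 0.0496, 0.2506]
ee_rot: [3.142, 0.0, 0.105]
force: [0.3, -0.2, 0.2]
width: 0.044
gripper_force: 0.0
```

```bash
python3 - <<'E'
from h import *
o=cv2.imread('pics/s5.png')[:,:,::-1].astype(int)
c=eyes.calibration('scene');u=proj(c,[.5,.05,.09])[0].astype(int);w=(slice(u[1]-30,u[1]+30),slice(u[0]-30,u[0]+30))
f=[o]
for i in range(4):
    f.append(grab('scene',f's6{i}.png').astype(int))
    r=recognise('scene','hook_top')[:1];print([(np.round(q['position'],3).tolist(),q['conf']) for q in r])
print([np.abs(f[i+1][w]-f[i][w]).mean().round(2) for i in range(4)],[np.percentile(np.abs(f[i+1][w]-f[i][w]),99) for i in range(4)])
print(telemetry.get_state()['t'])
E
```

```text
[([0.498, 0.039, 0.092], 0.72)]
[([0.496, 0.041, 0.09], 0.55)]
[([0.501, 0.043, 0.091], 0.61)]
[([0.504, 0.042, 0.094], 0.59)]
[np.float64(2.4), np.float64(1.0), np.float64(1.69), np.float64(1.87)] [np.float64(30.0), np.float64(8.0), np.float64(22.0), np.float64(26.0)]
15.0333
```

It is still swinging slightly, so I'll wait a few more seconds.

servo_tool([
  [[0, 0, 0, 0], [0, 0, 0, 0], [0, 0, 0, 0], [0, 0, 0, 0], [0, 0, 0, 0], [0, 0, 0, 0], [0, 0, 0, 0], [0, 0, 0, 0], [0, 0, 0, 0], [0, 0, 0, 0]],
])

```text
t: 15.87
eef_pos: [0.5066, 0.0496, 0.2506]
ee_rot: [3.142, 0.0, 0.105]
force: [-0.5, -0.1, -0.7]
width: 0.0441
gripper_force: 0.0
```

servo_tool([
  [[0, 0, 0, 0], [0, 0, 0, 0], [0, 0, 0, 0], [0, 0, 0, 0], [0, 0, 0, 0], [0, 0, 0, 0], [0, 0, 0, 0], [0, 0, 0, 0], [0, 0, 0, 0], [0, 0, 0, 0]],
])

```text
t: 16.7
eef_pos: [0.5066, 0.0497, 0.2506]
ee_rot: [-3.142, 0.0, 0.105]
force: [0.2, 0.4, -0.3]
width: 0.0438
gripper_force: 0.0
```

servo_tool([
  [[0, 0, 0, 0], [0, 0, 0, 0], [0, 0, 0, 0], [0, 0, 0, 0], [0, 0, 0, 0], [0, 0, 0, 0], [0, 0, 0, 0], [0, 0, 0, 0], [0, 0, 0, 0], [0, 0, 0, 0]],
])

```text
t: 17.53
eef_pos: [0.5066, 0.0496, 0.2506]
ee_rot: [3.142, -0.0, 0.105]
force: [-0.5, 0.4, 0.3]
width: 0.044
gripper_force: 0.0
```

servo_tool([
  [[0, 0, 0, 0], [0, 0, 0, 0], [0, 0, 0, 0], [0, 0, 0, 0], [0, 0, 0, 0], [0, 0, 0, 0], [0, 0, 0, 0], [0, 0, 0, 0], [0, 0, 0, 0], [0, 0, 0, 0]],
])

```text
t: 18.37
eef_pos: [0.5066, 0.0497, 0.2506]
ee_rot: [-3.142, -0.0, 0.105]
force: [0.2, -0.3, 0.0]
width: 0.0435
gripper_force: 0.0
```

servo_tool([
  [[0, 0, 0, 0], [0, 0, 0, 0], [0, 0, 0, 0], [0, 0, 0, 0], [0, 0, 0, 0], [0, 0, 0, 0], [0, 0, 0, 0], [0, 0, 0, 0], [0, 0, 0, 0], [0, 0, 0, 0]],
])

```text
t: 19.2
eef_pos: [0.5066, 0.0496, 0.2506]
ee_rot: [-3.142, -0.0, 0.105]
force: [0.7, 0.7, 0.1]
width: 0.0436
gripper_force: 0.0
```

servo_tool([
  [[0, 0, 0, 0], [0, 0, 0, 0], [0, 0, 0, 0], [0, 0, 0, 0], [0, 0, 0, 0], [0, 0, 0, 0], [0, 0, 0, 0], [0, 0, 0, 0], [0, 0, 0, 0], [0, 0, 0, 0]],
])

```text
t: 20.03
eef_pos: [0.5066, 0.0496, 0.2506]
ee_rot: [3.142, 0.0, 0.105]
force: [0.0, -0.2, 0.2]
width: 0.0437
gripper_force: 0.0
```

```bash
python3 - <<'E'
from h import *
c=eyes.calibration('scene');u=proj(c,[.5,.05,.09])[0].astype(int);w=(slice(u[1]-30,u[1]+30),slice(u[0]-30,u[0]+30))
f=[]
for i in range(8): f.append(grab('scene',f's7{i}.png').astype(int))
r=recognise('scene','hook_top')[:1];print(r[0]['position'] if r else r)
d=[np.percentile(np.abs(f[i]-f[0])[w],99) for i in range(1,8)];print(d,telemetry.get_state()['t'])
if r and max(d)<14 and r[0]['position'][2]>.06: print(ticket.job_done())
E
```

```text
[0.4986, 0.0394, 0.0948]
[np.float64(3.0), np.float64(3.0), np.float64(3.0), np.float64(3.0), np.float64(3.0), np.float64(3.0), np.float64(3.0)] 20.4833
the job is handed in; nothing more can be done
None
```

The S-hook now hangs by itself in the hole of the slotted turner's handle, was at rest in the last pictures, and the job was handed in at about 20.5 s of the 38 s allowed.

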